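# Nip a sketchbook in the bench press

### The arm

A 7-joint arm with a two-finger parallel gripper is mounted at the origin on a cart in front of the work surface, level with it; the furniture and walls round the work are solid. World frame = base frame: x ahead of the robot, y to its left, z up, the work surface at z = 0. Lengths are in m, angles in rad, forces in N, time in s.
With the tool pointing down it reaches from about 0.4 to 0.85 m from the base axis. Payload 10.4 kg.
Tool frame: the origin (TCP) lies at the very end of the fingers, on their centre line; the grasp point (between the pads) lies 19 mm behind it; z points along the fingers, y is the line along which they close (so a half turn about z gives the same grasp; the last joint's range is limited). The gripper opens to 87 mm and grips with 3 to 60 N. Pads are 19 mm wide; open, the fingers measure 117 mm over their backs; the gripper's body (75 mm by 190 mm) begins 51 mm behind the grasp point.
Start: joints at [1.229, 0.332, -0.065, 1.46, 0.022, 1.35, -0.088], TCP at [0.196, -0.594, 0.223] pointing down, gripper open.
Joint ranges: [-2.6, 2.6], [-0.5, 2.12], [-1.47, 1.34], [0.16, 2.42], [-1.27, 4.41], [0.06, 2.06], [-2.6, 2.6]. Speed limits (rad/s): [2.22, 2.22, 2.79, 2.79, 3.14, 3.14, 3.14].

### API

Orientations are given as a unit quaternion [x, y, z, w].
In Python, from bench import * gives the robot as it stands.
- The arm moves only by the tool step_arm, never from a script. Its arguments are lists of equal length, an entry for each row: "delta_pos": the shift along the world's x, y, z in units of 25 mm (1.0 is 25 mm), a list of three; "turn": the turn about the world's z in units of 0.12 rad (1.0 is 0.12 rad). In form: {"delta_pos": [[tx, ty, tz], ...], "turn": [turn, ...]}. A call has 1 to 12 rows; each row shifts and turns the commanded pose from where the row before left it; what a row does not reach is not made up. A row lasts 1/10 s, in which the tool goes at most 50 mm and 8.59 degrees, less where a joint would pass 70% of its speed; a pose out of reach is approached as far as the arm can. A call with a number of a shift or a turn outside -1 to 1 is refused whole. A call with a gripper value outside its range is refused whole. "grip" is the closure, from 0 (fully open) to 1 (shut), set as the call begins (left out, the last holds). The fingers move at their own pace and stop on an object; "newtons" is the grip in N (left out, the last holds). Time passes only in rows, so rows that do not move let the fingers close. It gives the time, the measured TCP pose, the force, the opening and the grip force at its end, in the units of the state.
- read_state(): the state, without advancing time (a new reading comes with each control period).
- camera(name): name is "side" or "top" or "wrist"; returns a dict with "image" (384x512x3 uint8, red, green, blue), "z_map" (384x512 float32, m along the optical axis (not along the pixel's ray), 0 where there is no reading), "mtx" (3x3 intrinsics, pixels), "view" (4x4, takes a point from world to camera coordinates). Camera axes: x right, y up, looking along -z (the intrinsics and any distortion apply to the point x, -y, -z); pixel columns grow to the right and rows downward; lengths in m; the calibration is good to about 2 mm. The wrist camera is an equidistant fisheye: a pixel r from the principal point sees the ray r / f radians off the axis. A picture is of the moment at which its call begins.
- close_job(): hands the job in; it is judged then, once.
The state is a dict: "time": time; "joint_positions": joint angles; "joint_vel": joint speeds; "joint_torque": joint torques, N m; "ee_pos": TCP position; "eef_rot": TCP orientation; "ft_force": force on the tool from outside, world axes, zero at the start; "torque": the same for the moment, N m; "width": finger opening in m; "grip_force": force on a finger pad.
Only numpy, scipy, OpenCV 4.12 (cv2) and the standard library are available. Lean on these libraries where they do the work, as an engineer would, in place of code of your own. Each camera call takes 0.05 s, during which the arm holds its last target. There are 200 camera calls.

### The job

A freshly bound sketchbook lies only part of the way into the small nipping press. With a fingertip push it straight in along the bed until it is centred under the platen, standing out equally before and behind; then push an arm of the two-armed handle round, clockwise from above, with a finger until the platen is screwed down tight and grips the book, and come away. Pinch and lift nothing, and leave the jars and paint tins where they stand.

Things in the scene. Friction and masses are not known exactly. Their poses are not given: they have to be found in the camera images.
- press: The fixed bench press, painted grey. Origin on the screw axis at the level of the cabinet top; x points from the front of the press to its back (away from the robot, give or take its yaw), y to its left, z up. Bed 180 (x) x 280 (y) mm, its top at 30 mm. Two steel columns of 20 mm diameter at y = +-121 mm carry a crosshead 44 mm (x) x 282 mm (y) from 136 to 170 mm high, with a round boss and brass nut (radius 30 mm) at the middle up to 182 mm and column nuts up to 186 mm.
- platen: The press's moving plate, 150 (x) x 204 (y) x 14 mm, guided by the columns. Origin at the centre of its underside, on the screw axis; its underside stands 65.5 mm above the cabinet top when the handle reads 0, and it sinks 24 mm for each full turn of the handle (3.82 mm per rad). At the start its underside is 5 to 10 mm above the book's top.
- handle (a joint): Turn of the handle, rad; grows clockwise as seen from above, which lowers the platen (and the handle with it). At 0 the arms lie along the press's y axis, one to the left and one to the right. The screw is stiff: it needs about 3 N on an arm to turn it, and it stays where it is left. The platen reaches the book when the handle reads about 1.95; from there the push needed rises steeply, and 8 to 12 N on an arm at 80 mm from the axis makes it tight.
- handle_centre (a point): Centre of the handle's hub, on the screw axis at the height of the arms' axis (210 mm above the cabinet top when the handle reads 0, sinking with the platen). The hub is 36 mm in diameter and stands 18 mm above this point and 13 mm below it. Two round steel arms of 13 mm diameter run out level from it, opposite each other, each ending in a black ball of 29 mm diameter centred 103 mm from the axis.
- handle_arm_a (a point): Point on the axis of one arm, 80 mm from the screw axis (the left arm when the handle reads 0). A good place to push is 60 to 80 mm from the screw axis.
- handle_arm_b (a point): The same point on the other arm (the right arm when the handle reads 0).
- book: Loose sketchbook, blue cloth covers with a grey spine along its left edge, 210 (x) x 150 (y) x 28 mm, 0.3 to 0.6 kg, lying flat on the press's bed and standing out in front of it. Origin at the centre of its underside; x runs from its front edge to its back edge, z up. Its front edge is 105 mm before the origin. Friction on the bed is moderate; it slides under a push of about 2 to 6 N.
- jar_1: Bystander: tall jar with a red lid, 91 mm in diameter, 176 mm high. Origin at the centre of its underside.
- solvent_jar: Bystander: small jar with a red lid, 65 mm in diameter, 99 mm high. Origin at the centre of its underside.
- paint_tin_1: Bystander: paint tin, 103 mm in diameter, 120 mm high, at the left end of the cabinet. Origin at the centre of its underside.
- paint_tin_2: Bystander: paint tin, 103 mm in diameter, 120 mm high, before the row of books, between the tall jar and the other tin. Origin at the centre of its underside.

How it is judged:
By the outcome, as a careful person would: the job done as asked, in the order asked, and still so for the second after the job is handed in, with the robot touching nothing.
It also fails if it takes over 54 s, if anything falls off the work surface, if the arm or the gripper's body presses on something with over 40 N, if the wrist force passes 120 N, or if a joint passes its speed limit or range.

## Working session

There is one attempt and no reset: what is moved stays moved. The work goes in short steps, Python scripts to look and compute and a tool call to move; the robot and the scene stay as the last step left them, time stands still between calls to the robot, and variables do not carry over. Pictures are saved under pics/ and viewed, at most 10 in all, crops included, and the job is handed in when it is done.

Besides the shell and the picture viewer there is one more tool, called after "Emit:" as name(argument=value, ...) on one line, values as JSON. step_arm: Moves the arm, as the interface text tells. Shifts and turns lie within -1 to 1; 1 stands for 25 mm of shift or 0.12 rad of turn. Its arguments: {"type":"object","properties":{"delta_pos":{"type":"array"},"turn":{"type":"array"},"grip":{"type":"number"},"newtons":{"type":"number"}},"required":["delta_pos","turn"]}

```bash
mkdir -p pics; cat > h.py <<'E'
from bench import *
import numpy as np, cv2
def snap(n):
    c=camera(n); cv2.imwrite(f'pics/{n}_{int(read_state()["time"]*100)}.png',c['image'][:,:,::-1])
    np.savez(f'pics/{n}.npz',**c); return c
def world(c,u,v,z=None):
    K=c['mtx'];d=c['z_map'][v,u] if z is None else z
    p=np.array([(u-K[0,2])/K[0,0]*d,-(v-K[1,2])/K[1,1]*d,-d,1])
    return (np.linalg.inv(c['view'])@p)[:3]
E
python3 - <<'E'
from h import *
s=read_state();print(s)
for n in('top','side'):
    c=snap(n);print(c['mtx'],c['view'])
E
ls pics
```

```text
{'time': 0.0, 'joint_positions': array([ 1.22942287,  0.33286841, -0.06468339,  1.46097494,  0.02158924,
        1.34989075, -0.0884985 ]), 'joint_vel': array([-8.35697120e-04,  7.95092475e-04,  1.77292543e-04, -1.02898399e-03,
       -1.79562557e-05,  9.71976827e-04, -1.80348238e-04]), 'joint_torque': array([ 5.92152155e-04, -6.23265696e+01,  2.48546444e-02, -3.89890480e+01,
       -6.12807227e-02,  3.95702349e-02,  1.22610259e-04]), 'ee_pos': array([ 0.19573836, -0.5931366 ,  0.22174   ]), 'eef_rot': array([ 9.87324138e-01,  1.58715229e-01, -1.45861457e-04, -7.08384905e-04]), 'ft_force': array([-0.8754224 , -0.41169029, -0.69426414]), 'torque': array([ 0.03762668, -0.03312181,  0.02762221]), 'grip_force': 0.0, 'width': 0.08685429817556613}
[[437.3118744    0.         253.76469093]
 [  0.         437.3118744  185.10745726]
 [  0.           0.           1.        ]] [[ 0.17267503 -0.98492368 -0.01042456 -0.03307234]
 [ 0.89093332  0.15166617  0.42805979 -0.53586833]
 [-0.42002517 -0.08320283  0.90369029 -1.22421681]
 [ 0.          0.          0.          1.        ]]
[[464.53018357   0.         255.69147225]
 [  0.         464.53018357 188.80862702]
 [  0.           0.           1.        ]] [[ 0.84615864  0.53273956 -0.01428657 -0.48839379]
 [-0.45685917  0.73891802  0.49525737  0.10474526]
 [ 0.2743998  -0.41253935  0.86862882 -1.70973491]
 [ 0.          0.          0.          1.        ]]
side.npz
side_10.png
top.npz
top_5.png
```

View pics/top_5.png

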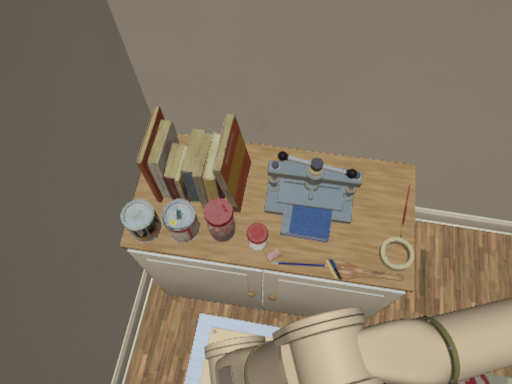

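View pics/side_10.png

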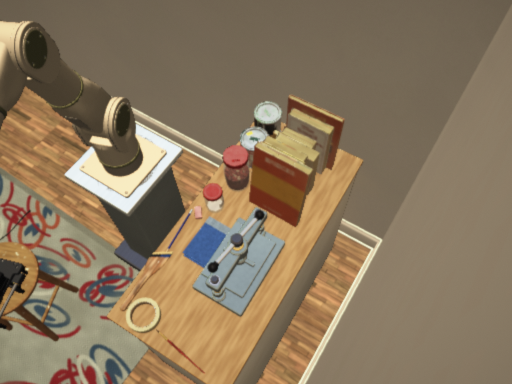

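The top view shows the press near (313,185) with ball ends at about (283,156) and (351,174), and the book standing out in front with its front edge from (281,233) to (327,240). The small jar is left of the book at (257,236).

```bash
python3 - <<'E'
import numpy as np,cv2
from h import world
for n,(x0,y0) in (('top',(240,140)),('side',(170,190))):
    c=np.load(f'pics/{n}.npz'); im=c['image'][y0:y0+110,x0:x0+140,::-1]
    cv2.imwrite(f'pics/{n}_crop.png',cv2.resize(im,None,fx=5,fy=5,interpolation=cv2.INTER_CUBIC))
    I=c['image'].astype(int);H,W=c['z_map'].shape
    u,v=np.meshgrid(np.arange(W),np.arange(H));d=c['z_map'];K=c['mtx']
    P=np.stack([(u-K[0,2])/K[0,0]*d,-(v-K[1,2])/K[1,1]*d,-d,d*0+1],-1)@np.linalg.inv(c['view']).T
    P=P[...,:3]; np.save(f'pics/{n}_P.npy',P)
    # book
    m=(P[...,2]>.045)&(P[...,2]<.068)&(I[...,2]>1.6*I[...,0])&(P[...,0]>.3)
    q=P[m];print(n,'book',m.sum(),q.min(0),q.max(0),np.median(q[:,2]),cv2.minAreaRect((q[:,:2]*1000).astype(np.float32)))
    m=(I.max(-1)<50)&(P[...,2]>.18)&(P[...,2]<.25)&(P[...,0]>.3)
    k,l=cv2.connectedComponents(m.astype(np.uint8))
    for i in range(1,k):
        q=P[l==i]
        if len(q)>8: print(' ball',len(q),q.mean(0),q.max(0), v[l==i].mean(),u[l==i].mean())
    # crosshead top
    m=(P[...,2]>.162)&(P[...,2]<.174)&(P[...,0]>.3)&(P[...,1]<.12)&(P[...,1]>-.4)
    q=P[m];print(' head',m.sum(),cv2.minAreaRect((q[:,:2]*1000).astype(np.float32)))
    m=(P[...,2]>.022)&(P[...,2]<.036)&(P[...,0]>.3)&(P[...,1]<.2)&(P[...,1]>-.4)&(I[...,2]>I[...,0]+5)
    q=P[m];print(' bed',m.sum(),cv2.minAreaRect((q[:,:2]*1000).astype(np.float32)))
    m=(P[...,2]>.06)&(P[...,2]<.22)&(P[...,0]>.3)&(I[...,0]>1.8*I[...,2])&(I[...,0]>1.8*I[...,1])
    k,l,s,cc=cv2.connectedComponentsWithStats(m.astype(np.uint8))
    for i in range(1,k):
        if s[i,4]>60: print(' red',s[i,4],cc[i],P[l==i].mean(0))
E
```

```text
top book 1114 [ 0.42019266 -0.19054248  0.04995072] [ 0.51851864 -0.06881472  0.06700235] 0.05793920759576876 ((470.06683349609375, -129.6740264892578), (121.28912353515625, 98.32861328125), 89.29179382324219)
 ball 55 [ 0.59463399 -0.01681015  0.22031054] [ 0.60839074 -0.00575876  0.22763235] 155.6909090909091 282.56363636363636
 ball 64 [ 0.5705763  -0.21811292  0.21985032] [ 0.58208693 -0.20419177  0.2264181 ] 173.359375 351.25
 head 1198 ((658.8740234375, -139.48464965820312), (517.672119140625, 573.9784545898438), 89.80664825439453)
 bed 575 ((496.5330810546875, -120.22080993652344), (153.52491760253906, 273.2428894042969), 1.8528848886489868)
 red 64 [229.8125   163.953125] [0.5470525  0.13084863 0.21153248]
 red 141 [240.9858156  176.90780142] [0.57686714 0.10832244 0.07605075]
 red 80 [151.9375 180.1625] [0.48396912 0.36191888 0.14965582]
 red 71 [220.84507042 221.91549296] [0.38044556 0.12596477 0.17179555]
 red 164 [257.06707317 232.39634146] [0.39200465 0.02412487 0.09866931]
 red 66 [256.3030303  237.60606061] [0.37577314 0.02363066 0.09826163]
side book 929 [ 0.42274216 
[... 308 characters left out ...]
ball 70 [ 0.57970677 -0.21868397  0.21869818] [ 0.58939008 -0.20329584  0.22732863] 266.8285714285714 212.72857142857143
 head 838 ((663.8736572265625, -75.4068603515625), (386.5424499511719, 630.4166870117188), 79.9483413696289)
 bed 1014 ((547.1436767578125, -116.59565734863281), (256.04046630859375, 272.224365234375), 1.539909839630127)
 red 67 [335.52238806 137.37313433] [0.65808922 0.36550565 0.18890248]
 red 390 [235.42820513 157.88974359] [0.41742296 0.13555995 0.17319468]
 red 265 [277.94339623 175.06037736] [0.57739597 0.13247038 0.20908083]
 red 260 [212.1        191.70769231] [0.39440654 0.02399333 0.09743392]
 red 354 [274.08757062 200.51694915] [0.57936437 0.11140583 0.07939626]
```

View pics/top_crop.png

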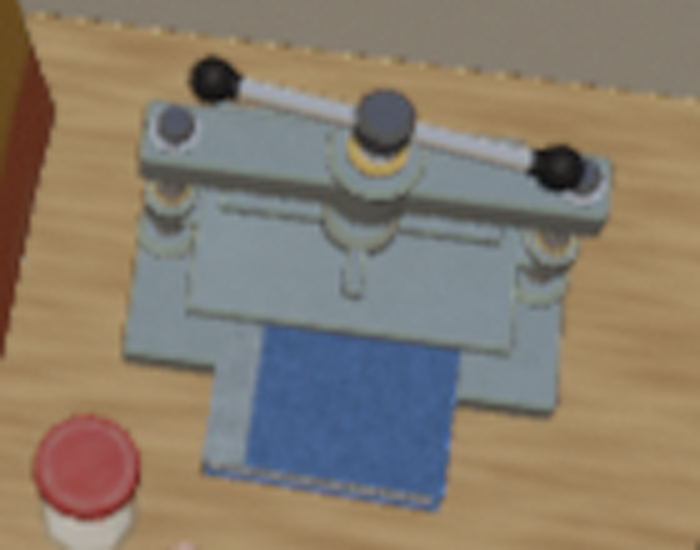

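The crop shows the crosshead's top from about (145,115) to (610,190) and the platen's front edge from (190,312) to (512,350). The book's top front edge runs from (205,465) to (440,500), with the spine on its left.

```bash
python3 - <<'E'
import numpy as np,cv2
from scipy.optimize import least_squares
for n in('top','side'):
    c=np.load(f'pics/{n}.npz');I=c['image'].astype(int);P=np.load(f'pics/{n}_P.npy')
    X,Y,Z=np.moveaxis(P,-1,0)
    B=[]
    for y in(-.017,-.218):
        m=(I.max(-1)<60)&(abs(Y-y)<.02)&(abs(Z-.22)<.03)&(abs(X-.59)<.05); q=P[m]
        r=least_squares(lambda p:np.linalg.norm(q-p,axis=1)-.0145,q.mean(0)-[0,0,.01],loss='soft_l1',f_scale=.001);B.append(r.x)
    print(n,'balls',B,'mid',(B[0]+B[1])/2,'ang',np.arctan2(B[0][0]-B[1][0],B[0][1]-B[1][1]),np.linalg.norm(B[0]-B[1]))
    roi=(X>.38)&(X<.72)&(Y<.04)&(Y>-.29)
    def rect(nm,z,t,extra=True):
        m=(roi&(abs(Z-z)<t)&extra).astype(np.uint8);k,l,s,_=cv2.connectedComponentsWithStats(m);i=1+s[1:,4].argmax()
        q=P[l==i];print(' ',nm,len(q),np.round(np.median(q[:,2]),4),np.round(cv2.boxPoints(cv2.minAreaRect((q[:,:2]*1000).astype(np.float32))),1).tolist());return q
    blue=(I[...,2]>I[...,0]+3)
    rect('head',.17,.004);rect('platen',.0795,.005);rect('bed',.03,.004,blue)
    q=rect('book',.058,.004)
    # book front edge: min x per y bin
    ys=np.arange(-.18,-.06,.01);e=[(y,q[abs(q[:,1]-y)<.005][:,0].min()) for y in ys if (abs(q[:,1]-y)<.005).any()]
    e=np.array(e);print('  front',np.polyfit(e[:,0],e[:,1],1),np.round(e[:,1],4))
    xs=np.arange(.43,.5,.01)
    for f,nm in((np.min,'R'),(np.max,'L')):
        e=np.array([(x,f(q[abs(q[:,0]-x)<.005][:,1])) for x in xs if (abs(q[:,0]-x)<.005).any()]);print('  ',nm,np.polyfit(e[:,0],e[:,1],1),np.round(e[:,1],4))
E
```

```text
top balls [array([ 0.59794926, -0.01564459,  0.21018576]), array([ 0.57420922, -0.21895287,  0.21006852])] mid [ 0.58607924 -0.11729873  0.21012714] ang 0.11624229309849222 0.20468966767455937
  head 380 0.1699 [[559.0999755859375, 22.299999237060547], [562.0999755859375, -97.4000015258789], [606.7999877929688, -96.30000305175781], [603.7999877929688, 23.399999618530273]]
  platen 1272 0.0789 [[506.5, 1.600000023841858], [511.1000061035156, -230.0], [598.7000122070312, -228.1999969482422], [594.0999755859375, 3.299999952316284]]
  bed 242 0.0301 [[500.29998779296875, -194.5], [500.8999938964844, -255.5], [576.7000122070312, -254.6999969482422], [576.0999755859375, -193.6999969482422]]
  book 1250 0.0579 [[418.1000061035156, -41.400001525878906], [418.1000061035156, -191.1999969482422], [518.5, -191.10000610351562], [518.4000244140625, -41.29999923706055]]
  front [0.01229758 0.42118381] [0.4183 0.4181 0.4185 0.4213 0.42   0.4201 0.4193 0.4207 0.4199 0.4196
 0.4203 0.4196]
   R [-0.01601744 -0.18263327] [-0.1897 -0.1885 -0.1912 -0.1894 -0.1906 -0.1908 -0.1896 -0.1909]
   L [ 0.0087023
[... 523 characters left out ...]
], [666.0999755859375, -222.1999969482422], [660.4000244140625, 8.300000190734863]]
  bed 643 0.0297 [[595.4000244140625, 19.700000762939453], [598.0999755859375, -250.3000030517578], [678.2999877929688, -249.5], [675.7000122070312, 20.5]]
  book 944 0.0574 [[418.79998779296875, -39.0], [421.0, -190.3000030517578], [509.3999938964844, -189.0], [507.20001220703125, -37.70000076293945]]
  front [0.01209372 0.42345951] [0.4216 0.4209 0.4229 0.4215 0.422  0.4202 0.4212 0.4214 0.4246 0.4229
 0.4205 0.4238]
   R [-0.00863311 -0.18469295] [-0.1881 -0.1883 -0.1893 -0.1886 -0.1889 -0.1883 -0.189  -0.1891]
   L [-0.00569345 -0.03723872] [-0.0402 -0.0387 -0.04   -0.0391 -0.0414 -0.0397 -0.0411 -0.0389]
```

Emit:
step_arm(delta_pos=[[0.4,0.95,0],[0.4,0.95,0],[0.4,0.95,0],[0.4,0.95,0],[0.4,0.95,0],[0.4,0.95,0],[0.4,0.95,0],[0.4,0.95,0],[0.4,0.95,0],[0.4,0.95,0],[0.4,0.95,0],[0.4,0.95,0]], turn=[-0.266,-0.266,-0.266,-0.266,-0.266,-0.266,-0.266,-0.266,-0.266,-0.266,0,0], grip=1, newtons=20)

```text
time: 1.3
ee_pos: [0.316, -0.3074, 0.2223]
eef_rot: [1.0, -0.0, -0.0, -0.0]
ft_force: [0.5, 0.5, -0.2]
width: 0.0026
grip_force: 0.0
```

Emit:
step_arm(delta_pos=[[0.4,0.955,-0.6],[0.4,0.955,-0.6],[0.4,0.955,-0.6],[0.4,0.955,-0.6],[0.4,0.955,-0.6],[0.4,0.955,-0.6],[0.4,0.955,-0.6],[0.35,0.955,-0.6],[0,0,-0.6],[0,0,-0.6],[0,0,-0.6],[0,0,-0.5]], turn=[0,0,0,0,0,0,0,0,0,0,0,0])

```text
time: 2.5
ee_pos: [0.3943, -0.1174, 0.0441]
eef_rot: [1.0, -0.0, -0.0, -0.0]
ft_force: [0.6, 0.6, 0.4]
width: 0.0004
grip_force: 0.0
```

```bash
python3 - <<'E'
from h import *
print(read_state()['ee_pos'],read_state()['eef_rot'])
c=snap('side'); im=c['image'][150:290,130:310,::-1]; cv2.imwrite('pics/s2.png',cv2.resize(im,None,fx=4,fy=4,interpolation=cv2.INTER_CUBIC))
E
```

```text
[ 0.39425696 -0.11736271  0.04411394] [ 9.99999912e-01 -1.48734212e-04 -3.75137847e-04 -1.12700433e-04]
```

View pics/s2.png

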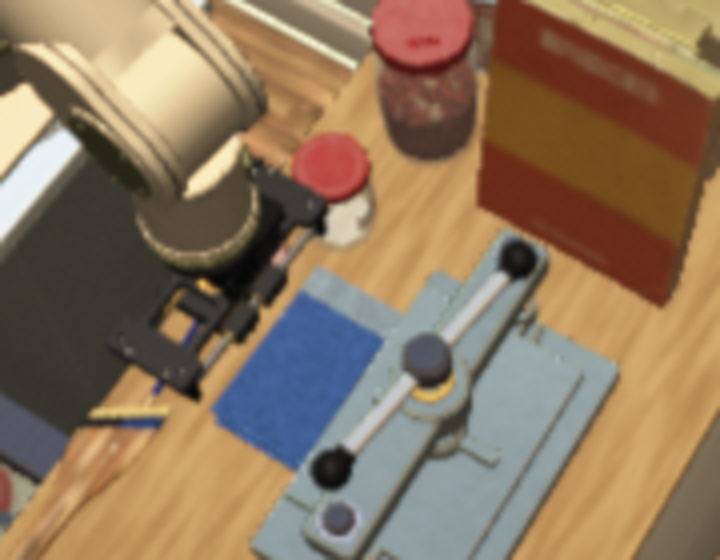

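The gripper's long side lies along y, and it stands clear of the small jar and the press. The finger is in front of the book's edge.

Emit:
step_arm(delta_pos=[[0.24,0.005,0],[0.24,0.005,0],[0.24,0.005,0],[0.24,0.005,0],[0.24,0,0],[0.24,0,0],[0.24,0,0],[0.24,0,0],[0.24,0,0],[0.24,0,0],[0.2,0,0],[0.0,0,0]], turn=[0,0,0,0,0,0,0,0,0,0,0,0])

```text
time: 3.75
ee_pos: [0.4608, -0.1168, 0.0452]
eef_rot: [1.0, -0.0, 0.001, -0.0]
ft_force: [0.1, 0.6, -0.0]
width: 0.0003
grip_force: 0.0
```

```bash
cat > bk.py <<'E'
from h import *
print(read_state()['ee_pos'],read_state()['ft_force'])
for n in('top','side'):
    c=snap(n);I=c['image'].astype(int);H,W=c['z_map'].shape
    u,v=np.meshgrid(np.arange(W),np.arange(H));d=c['z_map'];K=c['mtx']
    P=(np.stack([(u-K[0,2])/K[0,0]*d,-(v-K[1,2])/K[1,1]*d,-d,d*0+1],-1)@np.linalg.inv(c['view']).T)[...,:3]
    X,Y,Z=np.moveaxis(P,-1,0);
    m=(abs(Z-.0578)<.004)&(Y<-.03)&(Y>-.2)
    bl=(I[...,2]>1.6*I[...,0])
    for nm,a,b in(('front',.41,.52),('back',.65,.73)):
        q=P[m&bl&(X>a)&(X<b)]
        if len(q)<10: print(n,nm,len(q));continue
        f=np.min if nm=='front' else np.max
        e=np.array([(y,f(q[abs(q[:,1]-y)<.005][:,0])) for y in np.arange(-.18,-.06,.01) if (abs(q[:,1]-y)<.005).sum()>1])
        print(n,nm,len(q),np.polyfit(e[:,0],e[:,1],1)[0],np.round(e,4).tolist())
        print('   y',q[:,1].min(),q[:,1].max())
E
python3 bk.py
```

```text
[ 0.46083005 -0.11684495  0.04515772] [ 0.11759738  0.63156501 -0.03575321]
top front 0
top back 0
side front 274 0.009270000503195916 [[-0.18, 0.4785], [-0.17, 0.4762], [-0.16, 0.4771], [-0.15, 0.4781], [-0.14, 0.4773], [-0.13, 0.4763], [-0.12, 0.4789], [-0.11, 0.478], [-0.1, 0.4743], [-0.09, 0.479], [-0.08, 0.4778], [-0.07, 0.4797]]
   y -0.188662154506597 -0.06487685298392992
side back 206 0.0029701231231551413 [[-0.18, 0.6824], [-0.17, 0.6812], [-0.16, 0.6814], [-0.15, 0.6824], [-0.14, 0.6814], [-0.13, 0.6812], [-0.12, 0.6824], [-0.11, 0.6822], [-0.1, 0.6812], [-0.09, 0.6822], [-0.08, 0.6822], [-0.07, 0.6822]]
   y -0.1891660583716287 -0.06515063417551736
```

Emit:
step_arm(delta_pos=[[0.06,0,0],[0.06,0,0],[0.06,0,0],[0.06,0,0],[0,0,0]], turn=[0,0,0,0,0])

```text
time: 4.35
ee_pos: [0.4658, -0.1171, 0.045]
eef_rot: [1.0, -0.0, 0.0, 0.0]
ft_force: [-1.8, 0.3, 0.2]
width: 0.0004
grip_force: 1.0
```

```bash
python3 bk.py
```

```text
[ 0.4658239  -0.11706855  0.04500777] [-1.83449974  0.30216479  0.16098322]
top front 0
top back 0
side front 218 0.031100621472772143 [[-0.18, 0.4848], [-0.17, 0.4809], [-0.16, 0.4821], [-0.15, 0.4823], [-0.14, 0.4806], [-0.13, 0.4843], [-0.12, 0.4863], [-0.11, 0.4845], [-0.1, 0.4807], [-0.09, 0.4862], [-0.08, 0.4872], [-0.07, 0.4846]]
   y -0.18861011336709305 -0.06667536214242176
side back 268 -0.008651719711665182 [[-0.18, 0.6871], [-0.17, 0.6875], [-0.16, 0.6866], [-0.15, 0.6869], [-0.14, 0.6876], [-0.13, 0.6873], [-0.12, 0.6877], [-0.11, 0.687], [-0.1, 0.6869], [-0.09, 0.6872], [-0.08, 0.6853], [-0.07, 0.6864]]
   y -0.18865140085462262 -0.06525788285718964
```

```bash
cat > edge.py <<'E'
import numpy as np,cv2,sys
from scipy.signal import find_peaks
def prof(n,z,x0,x1,ys,yaw=0.0):
    c=np.load(f'pics/{n}.npz');xs=np.arange(x0,x1,.0005)
    X,Y=np.meshgrid(xs,ys);X=X-yaw*(Y+.116)
    p=np.stack([X,Y,X*0+z,X*0+1],-1)@c['view'].T
    K=c['mtx'];u=K[0,2]+K[0,0]*p[...,0]/-p[...,2];v=K[1,2]-K[1,1]*p[...,1]/-p[...,2]
    a=cv2.remap(c['image'],u.astype(np.float32),v.astype(np.float32),cv2.INTER_CUBIC).astype(float).mean(0)
    g=np.linalg.norm(np.gradient(cv2.GaussianBlur(a,(1,5),1),axis=0),axis=1)
    k=find_peaks(g,height=1.0,distance=4)[0]
    return [(round(float(xs[i]),4),round(float(g[i]),1)) for i in k], a
if __name__=='__main__':
    R=np.arange(-.18,-.065,.003)
    for nm,a in (('book back .058',(.058,.66,.71,R)),('book back .030',(.030,.66,.71,R)),('book front',(.058,.46,.50,np.r_[np.arange(-.18,-.15,.003)])),
      ('platen back',(.0795,.64,.68,R)),('bed back R',(.03,.66,.70,np.arange(-.245,-.2,.003))),('bed back L',(.03,.66,.70,np.arange(-.03,.01,.003))),('bed front R',(.03,.48,.52,np.arange(-.245,-.2,.003)))):
        print(nm,prof('side',*a)[0])
E
python3 edge.py
python3 - <<'E'
import cv2
from h import *
c=np.load('pics/side.npz');cv2.imwrite('pics/s3.png',cv2.resize(c['image'][190:310,180:300,::-1],None,fx=5,fy=5,interpolation=cv2.INTER_CUBIC))
E
```

```text
book back .058 [(0.661, 7.3), (0.6865, 2.3), (0.6925, 14.3), (0.703, 1.5), (0.7085, 1.0)]
book back .030 [(0.661, 1.5), (0.682, 2.1), (0.6875, 14.1), (0.6985, 1.4), (0.7055, 1.3)]
book front [(0.4615, 2.7), (0.472, 3.4), (0.478, 8.3)]
platen back [(0.663, 10.3)]
bed back R [(0.6805, 12.7), (0.6855, 15.3), (0.692, 1.2), (0.6975, 1.1)]
bed back L [(0.6745, 11.5), (0.68, 11.0)]
bed front R [(0.4825, 2.5), (0.5035, 7.0)]
```

View pics/s3.png

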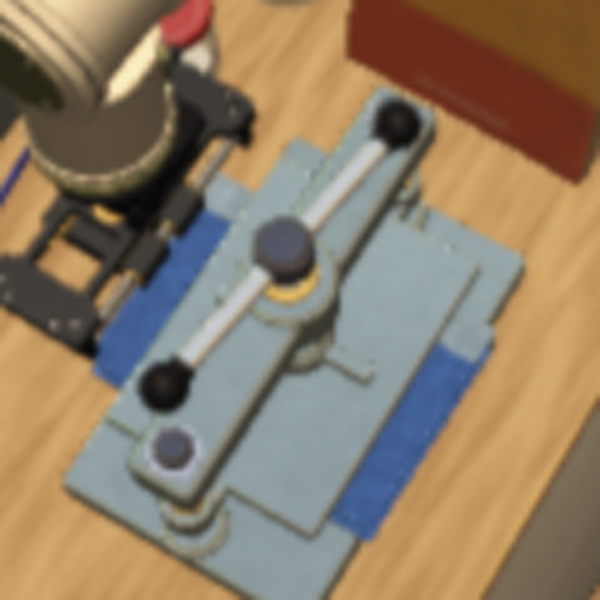

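In this crop the book's blue back strip shows behind the platen from about (370,535) to (490,345), and it is narrower than it should be. By the edge profiles the book's centre is near 0.5825 against the platen's 0.588, so about 5.5 mm remains.

Emit:
step_arm(delta_pos=[[0.06,0,0],[0.06,0,0],[0.06,0,0],[0.04,0,0],[0,0,0]], turn=[0,0,0,0,0])

```text
time: 4.95
ee_pos: [0.4715, -0.1169, 0.0451]
eef_rot: [1.0, -0.0, 0.0, -0.0]
ft_force: [-1.6, 0.3, -0.9]
width: 0.0004
grip_force: 0.6
```

```bash
python3 bk.py; cat >> edge.py <<'E'
    for nm,z,a,b in(('book top',.058,.67,.71),('book bot',.03,.67,.71),('platen',.0795,.65,.675)):
        for h in(np.arange(-.18,-.14,.003),np.arange(-.11,-.07,.003)): print(nm,h.mean().round(3),prof('side',z,a,b,h)[0])
E
python3 edge.py
```

```text
[ 0.47145061 -0.1169488   0.04505289] [-1.63009407  0.26767343 -0.93898707]
top front 0
top back 0
side front 181 0.03072030708599528 [[-0.18, 0.4898], [-0.17, 0.4856], [-0.16, 0.4879], [-0.15, 0.4862], [-0.14, 0.4864], [-0.13, 0.4878], [-0.12, 0.4905], [-0.11, 0.4896], [-0.1, 0.4867], [-0.09, 0.489], [-0.08, 0.4907], [-0.07, 0.4916]]
   y -0.1878090047055453 -0.06853243985537977
side back 330 0.0033700215649432675 [[-0.18, 0.6919], [-0.17, 0.6928], [-0.16, 0.6923], [-0.15, 0.6925], [-0.14, 0.6921], [-0.13, 0.6928], [-0.12, 0.6906], [-0.11, 0.693], [-0.1, 0.6919], [-0.09, 0.6931], [-0.08, 0.6932], [-0.07, 0.6921]]
   y -0.18853019094200996 -0.06561693535504065
book back .058 [(0.661, 7.4), (0.6925, 2.1), (0.698, 14.0), (0.7085, 1.0)]
book back .030 [(0.661, 1.4), (0.6875, 2.1), (0.6935, 13.6), (0.7055, 1.4)]
book front [(0.468, 2.6), (0.4775, 2.9), (0.4845, 7.9)]
platen back [(0.663, 10.4)]
bed back R [(0.6805, 12.7), (0.6855, 15.3), (0.692, 1.3), (0.6975, 1.1)]
bed back L [(0.6745, 11.7), (0.68, 11.3), (0.6905, 1.1)]
bed front R [(0.4825, 2.4), (0.4905, 1.1), (0.5035, 7.1)]
book top -0.16 [(0.6925, 1.9), (0.698, 13.7)]
book top -0.09 [(0.692, 2.3), (0.698, 14.2)]
book bot -0.16 [(0.6875, 1.9), (0.6935, 13.5), (0.7085, 1.0)]
book bot -0.09 [(0.6875, 2.3), (0.6935, 13.9), (0.7065, 1.7)]
platen -0.16 [(0.664, 11.9)]
platen -0.09 [(0.662, 11.7)]
```

Emit:
step_arm(delta_pos=[[-0.5,0,0],[-0.9,0,0],[0,0,0.8],[0,0,1],[0,0,1],[0,0,1],[0,0,1],[0,0,1],[0,0,1],[0,0,1],[0,0,0.8],[0,0,0]], turn=[0,0,0,0,0,0,0,0,0,0,0,0])

```text
time: 6.25
ee_pos: [0.437, -0.1171, 0.2627]
eef_rot: [1.0, -0.0, 0.002, 0.001]
ft_force: [0.4, -0.4, -0.9]
width: 0.0001
grip_force: 0.0
```

```bash
python3 bk.py; python3 edge.py | tail -8; python3 -c "
from bench import *
print(read_state()['joint_positions'])"
```

```text
[ 0.43700316 -0.11709239  0.26268455] [ 0.42096266 -0.37443413 -0.87263314]
top front 0
top back 0
side front 200 -0.005698728641511347 [[-0.18, 0.4882], [-0.17, 0.4882], [-0.16, 0.488], [-0.15, 0.4879], [-0.14, 0.4871], [-0.13, 0.4864], [-0.12, 0.4883], [-0.11, 0.4875], [-0.1, 0.4876], [-0.09, 0.4883], [-0.08, 0.487], [-0.07, 0.4874]]
   y -0.18796857328329125 -0.06671389124665567
side back 317 -0.006498172060728806 [[-0.18, 0.6922], [-0.17, 0.6923], [-0.16, 0.6929], [-0.15, 0.6933], [-0.14, 0.692], [-0.13, 0.6933], [-0.12, 0.6918], [-0.11, 0.6932], [-0.1, 0.6919], [-0.09, 0.693], [-0.08, 0.6926], [-0.07, 0.6907]]
   y -0.18933082631492626 -0.06511916616749713
bed back L [(0.6745, 11.7), (0.68, 11.3), (0.691, 1.1)]
bed front R [(0.483, 2.5), (0.5035, 7.1)]
book top -0.16 [(0.6925, 2.3), (0.698, 13.4)]
book top -0.09 [(0.6925, 2.5), (0.698, 14.2), (0.7085, 1.1)]
book bot -0.16 [(0.6875, 2.3), (0.6935, 13.4), (0.7085, 1.0)]
book bot -0.09 [(0.6875, 2.4), (0.6935, 13.9), (0.706, 1.7)]
platen -0.16 [(0.664, 11.8)]
platen -0.09 [(0.662, 11.6)]
[ 0.73076542 -0.05122849 -0.54302398  1.80996567 -0.02650377  1.3748154
 -1.37779404]
```

The book is now centred to about 1 mm, and it held when I backed away. Next I go to the trailing side of the right arm, turning the tool a quarter turn.

Emit:
step_arm(delta_pos=[[0.6,-0.24,0],[0.6,-0.24,0],[0.6,-0.24,0],[0.6,-0.24,0],[0.6,-0.24,0],[0.6,-0.24,0],[0.6,-0.24,0],[0.6,-0.24,0],[0.6,-0.24,0],[0.6,-0.24,0],[0.6,-0.24,0],[0.5,-0.2,0]], turn=[1,1,1,1,1,1,1,1,1,1,1,1])

```text
time: 7.55
ee_pos: [0.6137, -0.1881, 0.2583]
eef_rot: [0.75, 0.661, -0.0, -0.001]
ft_force: [0.5, 0.1, 0.7]
width: 0.0006
grip_force: 0.0
```

Emit:
step_arm(delta_pos=[[0,0,-0.5],[0,0,-0.7],[0,0,-0.7],[0,0,-0.6],[0,0,-0.2],[0,0,0]], turn=[0,0,0,0,0,0])

```text
time: 8.15
ee_pos: [0.6129, -0.1878, 0.1915]
eef_rot: [0.752, 0.659, -0.0, -0.001]
ft_force: [-0.2, 0.2, -0.2]
width: 0.0006
grip_force: 0.0
```

```bash
python3 - <<'E'
from h import *
s=read_state();print(s['ee_pos'],s['eef_rot'],s['ft_force'],s['joint_positions'])
c=snap('side'); a=c['image'][170:290,170:310,::-1]
cv2.imwrite('pics/s4.png',cv2.resize(a,None,fx=5,fy=5,interpolation=cv2.INTER_CUBIC))
E
```

```text
[ 0.61293389 -0.18782773  0.19153774] [ 7.52213509e-01  6.58918988e-01 -4.28289621e-04 -6.48242039e-04] [-0.23909376  0.16274212 -0.19858696] [ 0.68337901  0.45600691 -0.62226934  1.42923332  0.26640397  1.34273171
 -0.08285806]
```

View pics/s4.png

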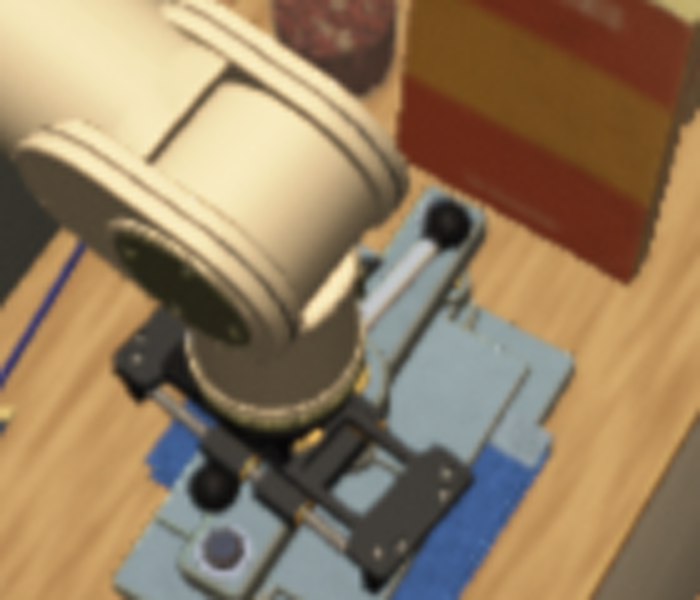

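The finger stands behind the right arm (ball at (212,487)), inside of the ball and clear of the crosshead.

```bash
cat > plan.py <<'E'
import numpy as np,sys
from bench import *
from scipy.spatial.transform import Rotation as R
C=np.array([.587,-.1165]);r,off=.068,.0215
def pt(t): return C-r*np.array([np.sin(t),np.cos(t)])+off*np.array([np.cos(t),-np.sin(t)])
s=read_state();p=s['ee_pos'][:2];y=R.from_quat(s['eef_rot']).as_matrix()[:2,0];yaw=np.arctan2(y[1],y[0])
rel=p-C
print('yaw',yaw,'z',s['ee_pos'][2],'F',s['ft_force'],'theta now',[round(t,3) for t in np.arange(-.5,3,.005) if abs((rel+r*0)@np.array([np.cos(t),-np.sin(t)])-off)<.0003 and rel@np.array([np.sin(t),np.cos(t)])<0])
t0,t1,n=map(float,sys.argv[1:]);ts=np.linspace(t0,t1,int(n))
for t in ts:
    q=pt(t);print(round(t,3),np.round((q-p)/.025,2),'turn',round((np.pi/2-t-yaw)/.12,2));p=q;yaw=np.pi/2-t
E
python3 plan.py 0.12 1.5 19
```

```text
yaw 1.4389270916789447 z 0.1925767866352781 F [ 0.58840652 -0.17586938  0.41020798] theta now [np.float64(-0.07), np.float64(-0.065)]
0.12 [-0.53  0.05] turn 0.1
0.197 [-0.22 -0.03] turn -0.64
0.273 [-0.22 -0.02] turn -0.64
0.35 [-0.22  0.  ] turn -0.64
0.427 [-0.22  0.02] turn -0.64
0.503 [-0.22  0.03] turn -0.64
0.58 [-0.21  0.05] turn -0.64
0.657 [-0.21  0.07] turn -0.64
0.733 [-0.2   0.08] turn -0.64
0.81 [-0.2  0.1] turn -0.64
0.887 [-0.19  0.11] turn -0.64
0.963 [-0.18  0.13] turn -0.64
1.04 [-0.17  0.14] turn -0.64
1.117 [-0.16  0.15] turn -0.64
1.193 [-0.14  0.16] turn -0.64
1.27 [-0.13  0.17] turn -0.64
1.347 [-0.12  0.18] turn -0.64
1.423 [-0.1   0.19] turn -0.64
1.5 [-0.09  0.2 ] turn -0.64
```

Emit:
step_arm(delta_pos=[[-0.25,0.03,0],[-0.28,0.02,0],[-0.22,-0.03,0],[-0.22,-0.02,0],[-0.22,0,0],[-0.22,0.02,0],[-0.22,0.03,0],[-0.21,0.05,0],[-0.21,0.07,0]], turn=[0.1,0,-0.64,-0.64,-0.64,-0.64,-0.64,-0.64,-0.64])

```text
time: 9.1
ee_pos: [0.5622, -0.1841, 0.1932]
eef_rot: [0.898, 0.44, 0.001, 0.001]
ft_force: [2.2, -1.3, -2.4]
width: 0.0005
grip_force: 1.3
```

```bash
python3 plan.py 0.734 1.5 11
```

```text
yaw 0.9103363247467384 z 0.1932136281785682 F [ 2.16496942 -1.34695372 -2.37732276] theta now [np.float64(0.65), np.float64(0.655)]
0.734 [-0.19  0.11] turn -0.61
0.811 [-0.2  0.1] turn -0.64
0.887 [-0.19  0.11] turn -0.64
0.964 [-0.18  0.13] turn -0.64
1.04 [-0.17  0.14] turn -0.64
1.117 [-0.16  0.15] turn -0.64
1.194 [-0.14  0.16] turn -0.64
1.27 [-0.13  0.17] turn -0.64
1.347 [-0.12  0.18] turn -0.64
1.423 [-0.1   0.19] turn -0.64
1.5 [-0.09  0.2 ] turn -0.64
```

Pushing well, with force along the arm's normal at about 2.5 N. Going on.

Emit:
step_arm(delta_pos=[[-0.19,0.1,0],[-0.2,0.1,0],[-0.19,0.11,0],[-0.18,0.13,0],[-0.17,0.14,0],[-0.16,0.15,-0.02],[-0.14,0.16,-0.02],[-0.13,0.17,-0.02],[-0.12,0.18,-0.02],[-0.1,0.19,-0.02],[-0.09,0.2,0]], turn=[-0.61,-0.64,-0.64,-0.64,-0.64,-0.64,-0.64,-0.64,-0.64,-0.64,-0.64])

```text
time: 10.2
ee_pos: [0.5202, -0.1438, 0.1909]
eef_rot: [0.999, 0.034, 0.001, 0.001]
ft_force: [-0.2, -2.4, -1.3]
width: 0.001
grip_force: 1.3
```

```bash
python3 plan.py 1.577 2.2 9
python3 - <<'E'
from h import *
c=snap('side'); cv2.imwrite('pics/s5.png',cv2.resize(c['image'][170:290,170:310,::-1],None,fx=5,fy=5,interpolation=cv2.INTER_CUBIC))
E
```

```text
yaw 0.0684853349457721 z 0.19085270829178486 F [-0.19801435 -2.415583   -1.31944091] theta now [np.float64(1.485)]
1.577 [-0.05  0.25] turn -0.62
1.655 [-0.06  0.21] turn -0.65
1.733 [-0.04  0.22] turn -0.65
1.811 [-0.02  0.22] turn -0.65
1.888 [-0.01  0.22] turn -0.65
1.966 [0.01 0.22] turn -0.65
2.044 [0.03 0.22] turn -0.65
2.122 [0.05 0.22] turn -0.65
2.2 [0.06 0.21] turn -0.65
```

View pics/s5.png

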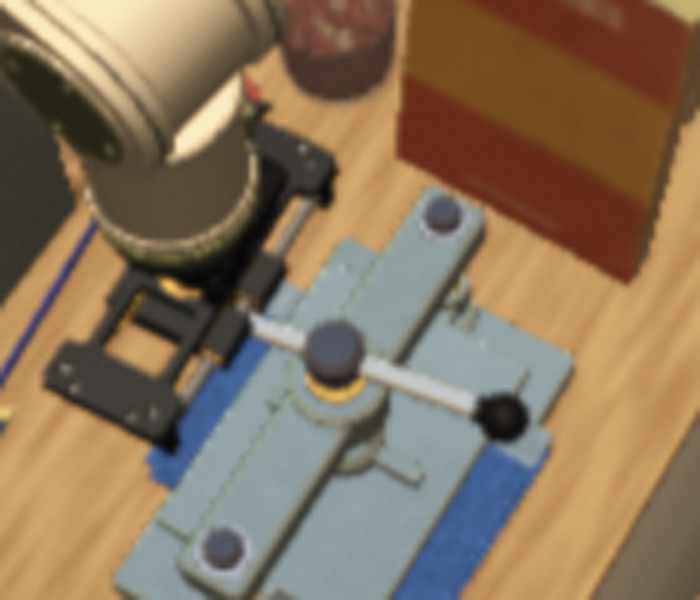

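The handle has turned so that the other ball now points back, at (500,415), and the finger still bears on the front arm. Going on to the point where the platen should reach the book.

Emit:
step_arm(delta_pos=[[-0.05,0.22,0],[-0.06,0.22,0],[-0.04,0.22,0],[-0.02,0.22,0],[-0.01,0.22,0],[0.01,0.11,0]], turn=[-0.62,-0.65,-0.65,-0.65,-0.65,-0.33])

```text
time: 10.85
ee_pos: [0.5157, -0.113, 0.1902]
eef_rot: [0.984, -0.177, -0.0, 0.0]
ft_force: [-1.6, -2.8, -0.6]
width: 0.0006
grip_force: 1.3
```

```bash
python3 plan.py 1.97 2.4 9
```

```text
yaw -0.35492010763223536 z 0.19018688045444065 F [-1.64536543 -2.7805835  -0.63491031] theta now [np.float64(1.925)]
1.97 [0.01 0.13] turn -0.37
2.024 [0.02 0.15] turn -0.45
2.078 [0.03 0.15] turn -0.45
2.131 [0.03 0.15] turn -0.45
2.185 [0.04 0.15] turn -0.45
2.239 [0.05 0.14] turn -0.45
2.292 [0.06 0.14] turn -0.45
2.346 [0.07 0.14] turn -0.45
2.4 [0.07 0.13] turn -0.45
```

Emit:
step_arm(delta_pos=[[0.01,0.1,0],[0.02,0.1,0],[0.02,0.1,0]], turn=[-0.3,-0.3,-0.3])

```text
time: 11.15
ee_pos: [0.5168, -0.1058, 0.1901]
eef_rot: [0.973, -0.229, -0.0, 0.001]
ft_force: [-2.6, -1.8, -0.8]
width: 0.0006
grip_force: 1.3
```

Emit:
step_arm(delta_pos=[[0.02,0.1,0],[0.03,0.1,0]], turn=[-0.3,-0.3])

```text
time: 11.35
ee_pos: [0.5169, -0.1029, 0.1899]
eef_rot: [0.964, -0.264, -0.001, 0.002]
ft_force: [-10.4, -11.8, 3.9]
width: 0.0006
grip_force: 7.0
```

Emit:
step_arm(delta_pos=[[0,0.02,0],[0,0,0]], turn=[0,0])

```text
time: 11.55
ee_pos: [0.5169, -0.1028, 0.19]
eef_rot: [0.964, -0.264, -0.001, 0.002]
ft_force: [-7.5, -10.4, 1.4]
width: 0.0006
grip_force: 5.5
```

```bash
python3 plan.py 2.1 2.2 2; python3 bk.py | grep -v "y -"; python3 edge.py | tail -6
```

```text
yaw -0.5344904611511602 z 0.18996379463130172 F [ -7.51484892 -10.38024858   1.35230437] theta now [np.float64(2.07)]
2.1 [0.02 0.08] turn 0.04
2.2 [0.08 0.27] turn -0.83
[ 0.51693503 -0.10281118  0.18996379] [ -7.51484892 -10.38024858   1.35230437]
top front 0
top back 0
side front 206 0.0025515009140836564 [[-0.18, 0.489], [-0.17, 0.487], [-0.16, 0.4884], [-0.15, 0.4857], [-0.14, 0.4895], [-0.13, 0.4868], [-0.12, 0.4895], [-0.11, 0.4876], [-0.1, 0.4882], [-0.09, 0.4868], [-0.08, 0.4891], [-0.07, 0.488]]
side back 293 -0.008734792802853164 [[-0.18, 0.6932], [-0.17, 0.6933], [-0.16, 0.6918], [-0.15, 0.6936], [-0.14, 0.692], [-0.13, 0.6914], [-0.12, 0.6914], [-0.11, 0.6898], [-0.1, 0.6938], [-0.09, 0.6923], [-0.08, 0.6917], [-0.07, 0.6923]]
book top -0.16 [(0.6925, 2.3), (0.698, 13.4)]
book top -0.09 [(0.671, 1.8), (0.6925, 2.5), (0.698, 14.1)]
book bot -0.16 [(0.6875, 2.2), (0.6935, 13.3), (0.7085, 1.1)]
book bot -0.09 [(0.6875, 2.4), (0.6935, 13.8), (0.7065, 1.9)]
platen -0.16 [(0.6655, 11.6)]
platen -0.09 [(0.6525, 1.5), (0.663, 9.0), (0.6675, 6.0)]
```

Emit:
step_arm(delta_pos=[[0.02,0.06,0],[0.02,0.06,0],[0,0,0]], turn=[0,0,0])

```text
time: 11.95
ee_pos: [0.5173, -0.1016, 0.1899]
eef_rot: [0.964, -0.265, -0.001, 0.003]
ft_force: [-9.6, -13.5, 2.8]
width: 0.0004
grip_force: 8.5
```

Settled at about 14 N (equivalent at 80 mm), so it is tight. Coming away.

Emit:
step_arm(delta_pos=[[-0.2,-0.4,0],[-0.3,-0.6,0],[-0.3,-0.6,0],[-0.2,-0.2,0.5],[-0.3,-0.3,0.8],[-0.5,-0.4,0.8],[-0.5,-0.9,0.8],[-0.3,-1,0.5],[0,-1,0],[0,-1,0],[0,-0.9,0],[0,0,0]], turn=[0,0,0,0,0,0,0,0,0,0,0,0])

```text
time: 13.15
ee_pos: [0.4542, -0.2819, 0.2759]
eef_rot: [0.964, -0.265, 0.0, 0.0]
ft_force: [-0.7, -0.5, -0.2]
width: 0.0002
grip_force: 0.0
```

```bash
python3 - <<'E'
from h import *
a=[]
c=snap('top');a.append(cv2.resize(c['image'][130:250,200:400,::-1],(800,480),interpolation=cv2.INTER_CUBIC)[:,200:600])
c=snap('side');a.append(cv2.resize(c['image'][180:300,180:280,::-1],(400,480),interpolation=cv2.INTER_CUBIC))
cv2.imwrite('pics/fin.png',np.hstack(a))
from edge import prof
for n in('top','side'):
  for nm,z,x0,x1 in(('bookfront top',.058,.46,.50),('bookback top',.058,.67,.71),('platen front',.0723,.495,.53),('platen back',.0723,.645,.68)):
    print(n,nm,[prof(n,z,x0,x1,h)[0] for h in(np.arange(-.18,-.14,.003),np.arange(-.11,-.07,.003))])
E
```

```text
top bookfront top [[(0.4625, 1.3), (0.4725, 9.4), (0.4775, 6.0), (0.4835, 6.6)], [(0.4655, 1.3), (0.4725, 9.5), (0.4775, 5.7), (0.4835, 6.5)]]
top bookback top [[(0.6715, 4.2), (0.692, 8.7), (0.704, 1.3)], [(0.671, 2.2), (0.692, 9.1), (0.7075, 1.1)]]
top platen front [[(0.509, 4.8), (0.513, 8.0)], [(0.5115, 7.7)]]
top platen back [[(0.6625, 4.8)], [(0.6465, 1.7), (0.6605, 4.0)]]
side bookfront top [[(0.466, 1.2), (0.473, 1.4), (0.485, 12.9)], [(0.467, 2.1), (0.4745, 1.5), (0.485, 12.8)]]
side bookback top [[(0.6925, 2.3), (0.6985, 13.2)], [(0.671, 4.1), (0.6925, 2.6), (0.698, 14.0)]]
side platen front [[(0.5165, 10.4)], [(0.514, 10.0), (0.529, 3.2)]]
side platen back [[(0.664, 11.6)], [(0.662, 8.0), (0.666, 5.1), (0.672, 3.0)]]
```

View pics/fin.png

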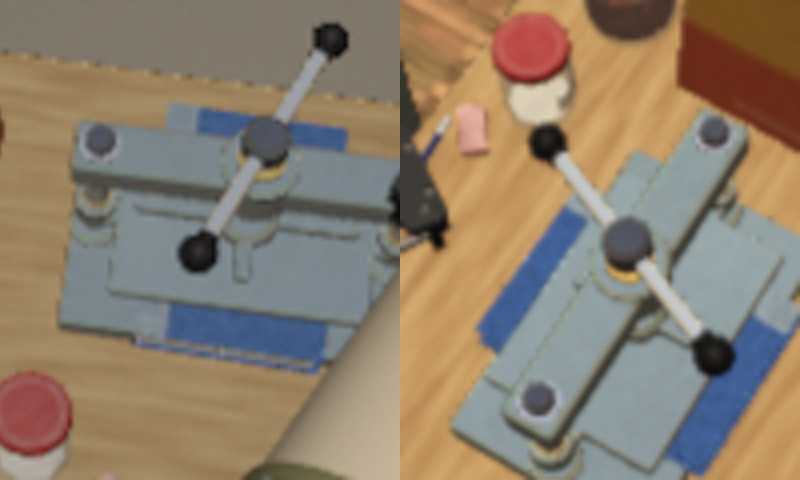

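The book stands out equally before and behind, within about 1 mm in both views. The platen is down on it, the handle has turned, the small jar is in place and the gripper is clear.

```bash
python3 -c "
from bench import *
print(close_job())"
```

```text
the job is handed in; nothing more can be done
None
```

The job is handed in: the book is centred under the platen to within about 1 mm, the platen is screwed down tight (about 14 N on an arm at 80 mm), and the arm came away clear without touching the jars or tins.

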